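# Make up two table caddies

### The job

Make up the two condiment caddies for the tables: the pale wooden one gets the red-lidded jar and the white kitchen timer, the blue one gets the yellow-lidded jar and the salt shaker. Each flat-backed jar goes right down into the D-shaped pocket, turned so that its flat back matches the pocket's flat side, and the timer and the shaker stand inside the round loops. Leave the green-lidded jar and the pepper grinder standing where they are.

Things in the scene. Friction and masses are not known exactly. Their poses are not given: they have to be found in the camera images.
- oak_caddy: fixed caddy: pale wood board 196 x 100 x 12 mm, wire loops 27 to 33 mm above the worktop. Origin: centre of underside, on the worktop; x along it, z up. Middle of D pocket at x = +55 mm, 53 (x) by 77 mm, its flat towards -x: a jar enters only with its x axis along the caddy's (6.5 mm play). Round loop, 82 mm inside, centre at x = -50 mm. Things stand on the board, 12 mm up.
- blue_caddy: fixed caddy: blue board 196 x 100 x 12 mm, wire loops 27 to 33 mm above the worktop. Origin: centre of underside, on the worktop; x along it, z up. Middle of D pocket at x = +55 mm, 53 (x) by 77 mm, its flat towards -x: a jar enters only with its x axis along the caddy's (6.5 mm play). Round loop, 82 mm inside, centre at x = -50 mm. Things stand on the board, 12 mm up.
- red_pot_mid (a point): loose white D-shaped jar, red lid (fixed), 200 g. 40 mm (x) by 64 (y): a round of radius 32 cut by a flat, which faces its -x. Body and lid to 50 mm up; on it a red grip bar, 34 mm along x, 14 thick in y, from 50 to 80 mm up: pinch it across y. Point: mid-length, below the bar's middle, 40 mm above the underside; z up.
- yellow_pot_mid (a point): loose white D-shaped jar, yellow lid (fixed), 200 g. 40 mm (x) by 64 (y): a round of radius 32 cut by a flat, which faces its -x. Body and lid to 50 mm up; on it a yellow grip bar, 34 mm along x, 14 thick in y, from 50 to 80 mm up: pinch it across y. Point: mid-length, below the bar's middle, 40 mm above the underside; z up.
- green_pot_mid (a point): loose white D-shaped jar, green lid (fixed), 200 g. 40 mm (x) by 64 (y): a round of radius 32 cut by a flat, which faces its -x. Body and lid to 50 mm up; on it a green grip bar, 34 mm along x, 14 thick in y, from 50 to 80 mm up: pinch it across y. Point: mid-length, below the bar's middle, 40 mm above the underside; z up. Stays.
- kitchen_timer_mid (a point): loose white wind-up kitchen timer, 110 g, round, 66 mm across at the foot (to 24 mm up), with a round dial 59 mm across from 25 to 60 mm above the underside; the dial is stuck and does not turn. This point: on its axis, 30 mm above the underside.
- salt_shaker_mid (a point): loose glass salt shaker with a domed grey top, 100 g, round, 44 mm across up to 66 mm, top 34 mm across, 90 mm high. This point: on its axis, 45 mm above the underside.
- pepper_mill_mid (a point): loose upright pepper grinder with a wide steel head, round, 54 mm across, 136 mm high. Not wanted: it stays. This point: on its axis, 68 mm above the underside.
Mind the look-alikes: they are no part of the job. Of the things like the part that bears salt_shaker_mid, leave any that is orange; of the rest the larger one is meant.

How it is judged:
By the outcome, as a careful person would: the job done as asked, in the order asked, and still so for the second after the job is handed in, with the robot touching nothing.
It also fails if it takes over 88 s, if anything falls off the work surface, if the arm or the gripper's body presses on something with over 40 N, if the wrist force passes 120 N, or if a joint passes its speed limit or range.

### The arm

A 6-joint arm with a two-finger parallel gripper is mounted at the origin on a cart in front of the work surface, level with it; the furniture and walls round the work are solid. World frame = base frame: x ahead of the robot, y to its left, z up, the work surface at z = 0. Lengths are in m, angles in rad, forces in N, time in s.
With the tool pointing down it reaches from about 0.275 to 1 m from the base axis. Payload 8.4 kg.
Tool frame: the origin (TCP) lies on the centre line of the jaws, within the pads' length; the fingertips stand 17 mm ahead of it and the grasp point (between the pads) lies 2 mm behind it (bot.tcp_to_tips is the y of the fingertips in the tool frame, in m); y points along the fingers, z is the direction in which the jaws open and shut, and the axes are right-handed (so a half turn about y gives the same grasp; the last joint's range is limited). The gripper opens to 85 mm and grips with 20 to 120 N. Pads are 22 mm wide; open, the fingers measure 114 mm over their backs; the gripper's body (76 mm by 85 mm) begins 54 mm behind the grasp point. The pads swing forward as they close: fully open they stand 13 mm farther back than shut.
Start: joints at [-1.125, 0.353, 1.633, -0, 1.155, -0.002], TCP at [0.271, -0.563, 0.248] pointing down, gripper open.
Joint ranges: [-2.63, 2.63], [-0.92, 2.1], [0.06, 2.66], [-1.3, 4.44], [0, 2.69], [-3.02, 3.02]. Speed limits (rad/s): [2.22, 2.22, 2.79, 3.14, 3.14, 3.14].

### API

Orientations are given as a unit quaternion [x, y, z, w].
In Python, from workcell import bot, hand, kinematics, get_obs, vision, hand_in gives the robot as it stands. The module is installed in compiled form; this text tells all that it offers. Calls block until the motion is done:
- bot.reach(position, orientation): joint-space move of the TCP to a pose.
- bot.servo_line(position, ori=None, velocity=0.15): straight line of the TCP; ori=None keeps the orientation; velocity is the mean speed in m/s.
- bot.goto_joints(angles): joint-space move.
- hand.move_gripper(opening, strength=None): finger opening in m; strength is the grip in N (None keeps the last); returns when the fingers have stopped.
- bot.dwell(seconds).
- kinematics.solve_ik(position, orientation): joint angles nearest the present ones, or None.
- get_obs(): the state.
- vision.read_camera(name): name is "scene" or "top"; returns a dict with "frame" (480x640x3 uint8, red, green, blue), "intrinsics" (3x3 intrinsics, pixels), "view" (4x4, takes a point from world to camera coordinates). Camera axes: x right, y down, z forward; pixel columns grow to the right and rows downward; lengths in m; the calibration is good to about 2 mm. A picture is of the moment at which its call begins. There is no depth.
A pose or a line that the arm cannot do raises bot.IKError and nothing moves.
- hand_in(): hands the job in, once; it reports no verdict.
The state is a dict: "time_s": time; "joint_pos": joint angles; "joint_vel": joint speeds; "joint_efforts": joint torques, N m; "position": TCP position; "orientation": TCP orientation; "wrist_force": force on the tool from outside, world axes, zero at the start; "ft_torque": the same for the moment, N m; "gripper_width": finger opening in m.
Only numpy, scipy, OpenCV 4.12 (cv2) and the standard library are available. Lean on these libraries where they do the work, as an engineer would, in place of code of your own. Each camera call takes 0.05 s, during which the arm holds its last target.

## Working session

There is one attempt and no reset: what is moved stays moved. The work goes in short steps, each a Python script; the robot and the scene stay as the last script left them, time stands still between calls to the robot, and variables do not carry over. Pictures are saved under pics/ and viewed, and the job is handed in when it is done.

```bash
mkdir -p pics; ls; python3 - <<'E'
from workcell import bot,hand,kinematics,get_obs,vision
import cv2,numpy as np
print(get_obs()); print(bot.tcp_to_tips)
for n in("scene","top"):
    r=vision.read_camera(n); cv2.imwrite(f"pics/{n}0.png",r["frame"][:,:,::-1]); print(n,r["intrinsics"],r["view"])
    np.savez(f"{n}0.npz",**r)
E
```

```text
pics
{'time_s': 0.0, 'joint_pos': array([-1.12539095e+00,  3.53687428e-01,  1.63412982e+00,  4.74986764e-06,
        1.15519538e+00, -2.40235401e-03]), 'joint_vel': array([ 5.59663614e-04,  7.55356688e-04,  3.26141259e-05, -6.58888927e-05,
       -1.69502135e-03,  1.14631090e-05]), 'joint_efforts': array([-1.16462135e-03, -6.05257416e+01, -3.42063403e+01, -7.06985020e-05,
        9.58168617e-03,  1.32217458e-06]), 'position': array([ 0.27042496, -0.56296764,  0.24753898]), 'orientation': array([-0.15711247,  0.68994612, -0.6889659 ,  0.15689488]), 'wrist_force': array([-0.10542786,  0.45087904, -0.2777943 ]), 'ft_torque': array([-0.03327262, -0.04211728, -0.01216416]), 'gripper_width': 0.08504202314305949}
0.017
scene [[621.10483728   0.         319.08018818]
 [  0.         621.10483728 222.78524406]
 [  0.           0.           1.        ]] [[-0.83439096 -0.55080172 -0.0202287   0.34568157]
 [-0.24047575  0.39682172 -0.88583516  0.20595481]
 [ 0.49594671 -0.73426833 -0.46355892  1.09014762]
 [ 0.          0.          0.          1.        ]]
top [[495.11116993   0.         317.1736883 ]
 [  0.         495.11116993 232.68528884]
 [  0.           0.           1.        ]] [[ 0.0173596  -0.99952723  0.02537651 -0.11038386]
 [-0.98128822 -0.02189953 -0.19129518  0.44838143]
 [ 0.19176047 -0.02158086 -0.98120446  1.21361419]
 [ 0.          0.          0.          1.        ]]
```

View pics/scene0.png

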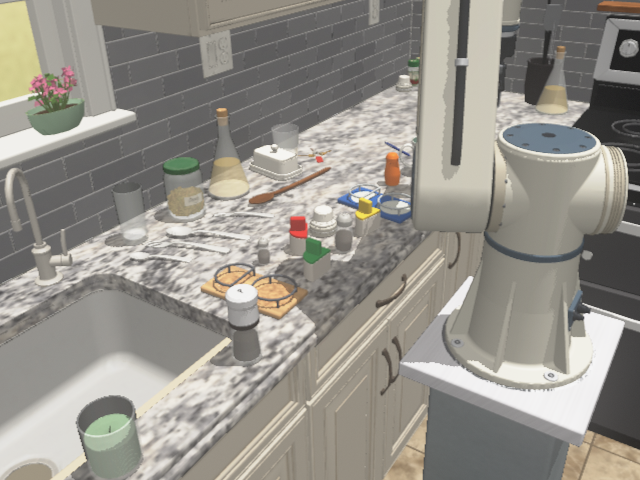

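View pics/top0.png

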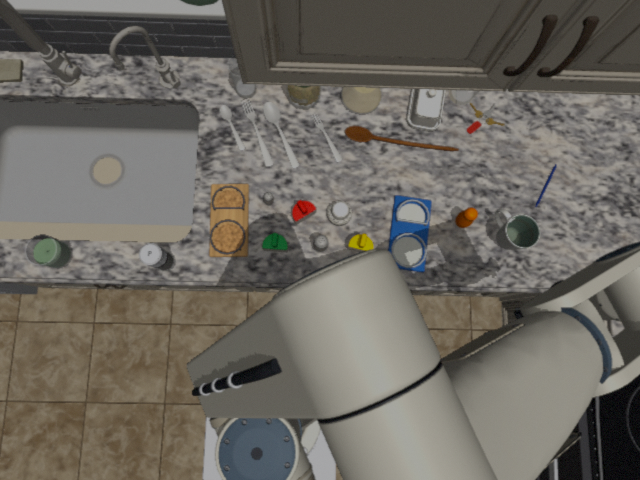

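The top view shows the oak caddy at about (229,220), blue caddy (410,235), red jar (303,211), green jar (275,243) and yellow jar (361,243). The timer is at (340,212), the large salt shaker at (320,242), a small look-alike at (268,199), an orange one at (466,217) and the pepper mill at (152,255). I'll zoom in.

```bash
python3 - <<'E'
import cv2,numpy as np
t=np.load("top0.npz")["frame"][:,:,::-1]
cv2.imwrite("pics/topz.png",cv2.resize(t[170:290,200:360],None,fx=5,fy=5,interpolation=cv2.INTER_CUBIC))
cv2.imwrite("pics/topz2.png",cv2.resize(t[170:290,330:490],None,fx=5,fy=5,interpolation=cv2.INTER_CUBIC))
s=np.load("scene0.npz")["frame"][:,:,::-1]
cv2.imwrite("pics/scz.png",cv2.resize(s[170:320,200:400],None,fx=4,fy=4,interpolation=cv2.INTER_CUBIC))
E
```

```text
(no output)
```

View pics/topz.png

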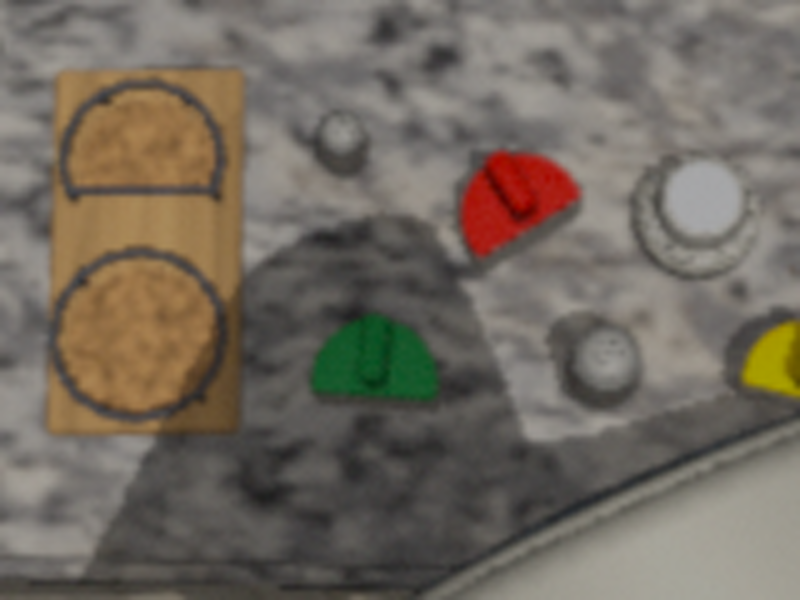

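View pics/topz2.png

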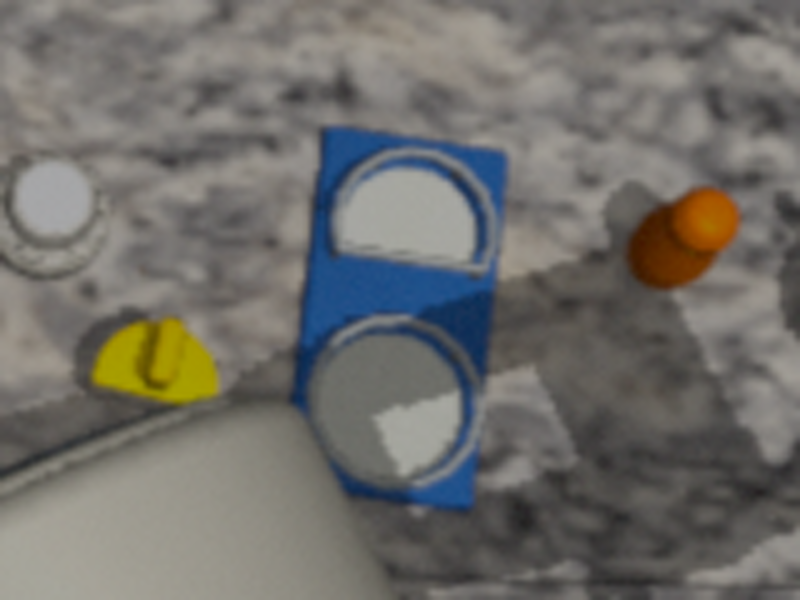

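View pics/scz.png

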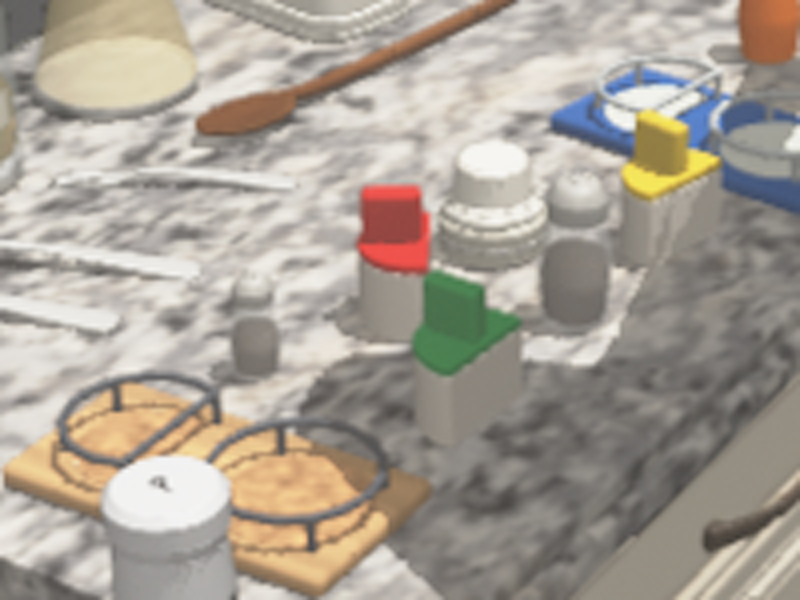

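```bash
cat > h.py <<'E'
import numpy as np,cv2
def load(n,k=0):
    r=np.load(f"{n}{k}.npz"); return {q:r[q] for q in r}
def ray(r,uv):
    R=r["view"][:3,:3];t=r["view"][:3,3];C=-R.T@t
    d=R.T@np.linalg.solve(r["intrinsics"],[uv[0],uv[1],1]);return C,d/np.linalg.norm(d)
def onz(r,uv,z):
    C,d=ray(r,uv);return (C+d*(z-C[2])/d[2])
def tri(r1,u1,r2,u2):
    C1,d1=ray(r1,u1);C2,d2=ray(r2,u2)
    s=np.linalg.lstsq(np.c_[d1,-d2],C2-C1,rcond=None)[0]
    a=C1+s[0]*d1;b=C2+s[1]*d2;return (a+b)/2,np.linalg.norm(a-b)
def proj(r,p):
    c=r["view"]@np.r_[p,1];q=r["intrinsics"]@c[:3];return q[:2]/q[2]
def hsv(r):return cv2.cvtColor(r["frame"],cv2.COLOR_RGB2HSV)
RNG=dict(red=[((0,150,60),(6,255,255)),((172,150,60),(180,255,255))],yellow=[((24,150,60),(33,255,255))],green=[((62,120,30),(85,255,255))],
 oak=[((8,70,60),(22,255,255))],blue=[((100,120,40),(118,255,255))],orange=[((6,200,80),(15,255,255))])
def mask(r,c,box=None):
    h=hsv(r);m=sum(cv2.inRange(h,np.array(a),np.array(b)) for a,b in RNG[c]).astype(np.uint8)
    if box: 
        k=np.zeros_like(m);x0,y0,x1,y1=box;k[y0:y1,x0:x1]=1;m=m*k
    return m
def biggest(m):
    cs,_=cv2.findContours(m,cv2.RETR_EXTERNAL,cv2.CHAIN_APPROX_NONE)
    return max(cs,key=cv2.contourArea)
def quat(th):
    from scipy.spatial.transform import Rotation as Ro
    y=np.array([0,0,-1.]);z=np.array([np.cos(th),np.sin(th),0]);x=np.cross(y,z)
    return Ro.from_matrix(np.c_[x,y,z]).as_quat()
E
python3 - <<'E'
from h import *
T=load("top");S=load("scene")
print("cams",ray(T,(320,240))[0],ray(S,(320,240))[0])
for c,b in dict(red=(280,190,325,230),green=(255,225,300,260),yellow=(340,225,385,260),oak=(200,175,255,262),blue=(380,185,440,280)).items():
    m=mask(T,c,b);ct=biggest(m)
    z=.05 if c in("red","green","yellow") else .012
    P=np.array([onz(T,p[0],z)[:2] for p in ct]).astype(np.float32)*1000
    rc=cv2.minAreaRect(P);print(c,cv2.contourArea(ct),"rect",np.round(rc[0],1),np.round(rc[1],1),round(rc[2],1))
    ap=cv2.approxPolyDP(P[:,None],8,True)[:,0];print(np.round(ap).tolist())
print("cabinet edge row85 heights",[onz(T,(350,85),z).round(3) for z in(0,.3,.5)])
print("counter front row 280",onz(T,(250,287),0))
# pixel colour samples
print(hsv(T)[206:216,298:308,2])
E
```

```text
cams [ 0.2091844  -0.07432149  1.27937801] [-0.20269442  0.90913553  0.69478235]
red 278.5 rect [512.4 -59.2] [42.  62.1] 32.9
[[519.0, -92.0], [534.0, -53.0], [512.0, -39.0], [486.0, -39.0], [481.0, -50.0]]
green 284.0 rect [426.3   4.5] [62.5 40.2] 86.8
[[425.0, 35.0], [407.0, 26.0], [414.0, -26.0], [446.0, 3.0]]
yellow 285.5 rect [ 428. -210.] [41.1 60.9] 1.2
[[422.0, -180.0], [408.0, -218.0], [413.0, -240.0], [449.0, -223.0], [443.0, -192.0]]
oak 2558.0 rect [486.7 128.8] [193.7 100.1] 2.1
[[582.0, 178.0], [426.0, 169.0], [401.0, 137.0], [417.0, 92.0], [399.0, 111.0], [396.0, 142.0], [426.0, 174.0], [392.0, 175.0], [392.0, 80.0], [581.0, 83.0]]
blue 627.5 rect [ 482.4 -344.9] [ 97.2 152.2] 82.4
[[561.0, -307.0], [418.0, -287.0], [464.0, -327.0], [457.0, -369.0], [433.0, -387.0], [489.0, -394.0], [481.0, -383.0], [493.0, -309.0], [520.0, -307.0], [548.0, -326.0], [557.0, -358.0], [549.0, -379.0], [522.0, -397.0], [549.0, -401.0]]
cabinet edge row85 heights [array([ 0.883, -0.187,  0.   ]), array([ 0.725, -0.161,  0.3  ]), array([ 0.619, -0.143,  0.5  ])]
counter front row 280 [0.31319522 0.06769109 0.        ]
[[ 96 119 153 167 168 165 158 156 168 169]
 [110  93 129 159 168 167 162 157 161 167]
 [145 100 106 146 164 169 167 159 147 151]
 [164 136  92 121 155 169 169 165 151 152]
 [169 153 111 102 140 160 165 155 144 143]
 [171 164 147 112 113 145 152 133 114 137]
 [170 169 163 141  91 101 106 100 110 141]
 [169 169 168 154 113  89  91 108 136 155]
 [170 169 170 165 149 125 130 142 146 130]
 [169 169 168 170 165 160 152 137 115  94]]
```

```bash
cat >> h.py <<'E'
def subcontour(r,c,box,f=6):
    x0,y0,x1,y1=box
    im=r["frame"][y0:y1,x0:x1]
    im=cv2.resize(im,None,fx=f,fy=f,interpolation=cv2.INTER_CUBIC)
    m=mask(dict(frame=im),c)
    m=cv2.morphologyEx(m,cv2.MORPH_CLOSE,np.ones((7,7)))
    ct=biggest(m)[:,0].astype(float)
    return (ct+.5)/f-.5+[x0,y0]
def jar(r,c,box,z=.05,guess=0):
    ct=subcontour(r,c,box)
    P=np.array([onz(r,p,z)[:2] for p in ct])
    th=guess
    for _ in range(6):
        ex=np.array([np.cos(th),np.sin(th)]);ey=np.array([-ex[1],ex[0]])
        a=P@ex;b=P@ey;mid=(b.max()+b.min())/2
        lo=np.percentile(a,2)
        k=(abs(b-mid)<.024)&(a<lo+.006)
        v=cv2.fitLine(P[k].astype(np.float32)*1000,cv2.DIST_HUBER,0,.01,.01).ravel()
        d=v[:2]; n=np.array([d[1],-d[0]]); n*=np.sign(n@ex); th=np.arctan2(n[1],n[0])
    ex=np.array([np.cos(th),np.sin(th)]);ey=np.array([-ex[1],ex[0]])
    b=P@ey; flat=(v[2:]/1000)@ex; mid=(b.max()+b.min())/2
    return ex*(flat+.02)+ey*mid,th,np.ptp(b),np.ptp(P@ex)
E
python3 - <<'E'
from h import *
T=load("top");S=load("scene")
for c,b,g in[("red",(280,190,325,230),.6),("green",(255,225,300,260),0),("yellow",(340,225,385,260),0)]:
    p,th,w,l=jar(T,c,b,guess=g if c!="red" else -0.5); q=jar(T,c,b,guess=.5) 
    print(c,p.round(4),np.degrees(th).round(1),"w,l",w,l,"alt",q[0].round(4),np.degrees(q[1]).round(1),q[2:])
    print(" bartop proj: top",proj(T,[*p,.08]).round(1),"scene",proj(S,[*p,.08]).round(1), "flat corners scene", [proj(S,[*(p-.02*np.array([np.cos(th),np.sin(th)])+s*.031*np.array([-np.sin(th),np.cos(th)])),.05]).round(1).tolist() for s in(-1,1)])
print("tri red bar",tri(T,(302.2,207),S,(297.75,217)))
# zoom images
def z(r,x0,y0,x1,y1,f,n): cv2.imwrite(f"pics/{n}.png",cv2.resize(r["frame"][y0:y1,x0:x1,::-1],None,fx=f,fy=f,interpolation=cv2.INTER_CUBIC))
z(S,285,190,385,280,8,"sc_a")
E
```

```text
red [ 0.5075 -0.0553] -77.7 w,l 0.05211103854132626 0.061414974858851695 alt [ 0.5113 -0.0601] 32.6 (np.float64(0.06291818064111837), np.float64(0.04351686865412502))
 bartop proj: top [299.4 207.1] scene [296.5 218.7] flat corners scene [[306.6, 237.3], [280.3, 232.8]]
green [0.4263 0.0044] -3.0 w,l 0.0626249880590436 0.041653814846206005 alt [0.4263 0.0044] -3.0 (np.float64(0.0626249880590436), np.float64(0.041653814846206005))
 bartop proj: top [274.3 238.6] scene [312.1 239.7] flat corners scene [[329.2, 249.0], [311.2, 261.8]]
yellow [ 0.4291 -0.2136] -12.6 w,l 0.06366797882398606 0.04362330633211137 alt [ 0.4291 -0.2136] -12.9 (np.float64(0.06363674408318748), np.float64(0.043642036396916994))
 bartop proj: top [362.8 239.5] scene [364.4 199.7] flat corners scene [[379.6, 209.8], [361.5, 218.6]]
tri red bar (array([ 0.50822073, -0.0620026 ,  0.08083485]), np.float64(0.001048357884055969))
```

View pics/sc_a.png

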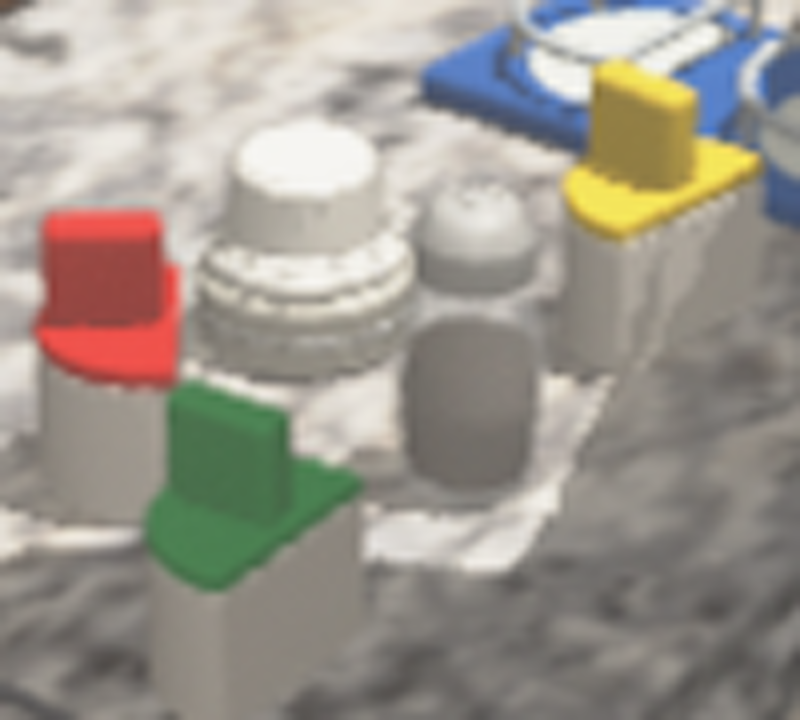

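```bash
python3 - <<'E'
from h import *
T=load("top");S=load("scene")
def zc(x,y,x0,y0,f): return ((x+.5)/f-.5+x0,(y+.5)/f-.5+y0)
t=zc(703,200,200,170,5);s=zc(307,156,285,190,8)
p,e=tri(T,t,S,s);print("timer cap",p.round(4),e)
f=zc(695,214,200,170,5);print("foot ring centre at z=.024",onz(T,f,.024).round(4), "cap at .06",onz(T,t,.06).round(4))
def diam(r,uv,dpx,z): 
    C,d=ray(r,uv);X=onz(r,uv,z);c=(r["view"]@np.r_[X,1])[2];return dpx*c/r["intrinsics"][0,0]
print("cap diam top",diam(T,t,82/5,.06),"ring diam",diam(T,f,125/5,.024),"scene cap",diam(S,s,146/8,.06),"scene ring",diam(S,s,217/8,.024))
t=zc(607,357,200,170,5);s=zc(478,188,285,190,8)
p,e=tri(T,t,S,s);print("salt top",p.round(4),e)
print(diam(S,s,135/8,.04))
t2=zc(343,130,200,170,5);s2=zc(253,283,200,170,4)
p,e=tri(T,t2,S,s2);print("small shaker top",p.round(4),e)
t2=zc(708,213,330,170,5);
print("salt xy at .09",onz(T,t,.09).round(4)) 
def z(r,x0,y0,x1,y1,f,n): cv2.imwrite(f"pics/{n}.png",cv2.resize(r["frame"][y0:y1,x0:x1,::-1],None,fx=f,fy=f,interpolation=cv2.INTER_CUBIC))
z(T,290,190,370,250,10,"top_b")
E
```

```text
timer cap [ 0.5079 -0.1589  0.0593] 0.001459895796103336
foot ring centre at z=.024 [ 0.5097 -0.1569  0.024 ] cap at .06 [ 0.5084 -0.1585  0.06  ]
cap diam top 0.041592340809561694 ring diam 0.06519668375291232 scene cap 0.041998084395686267 scene ring 0.06596189805789324
salt top [ 0.4203 -0.1103  0.0927] 0.0008697004850049664
0.03948822847402392
small shaker top [0.5408 0.0247 0.055 ] 0.0026862522345641126
salt xy at .09 [ 0.4212 -0.1102  0.09  ]
```

View pics/top_b.png

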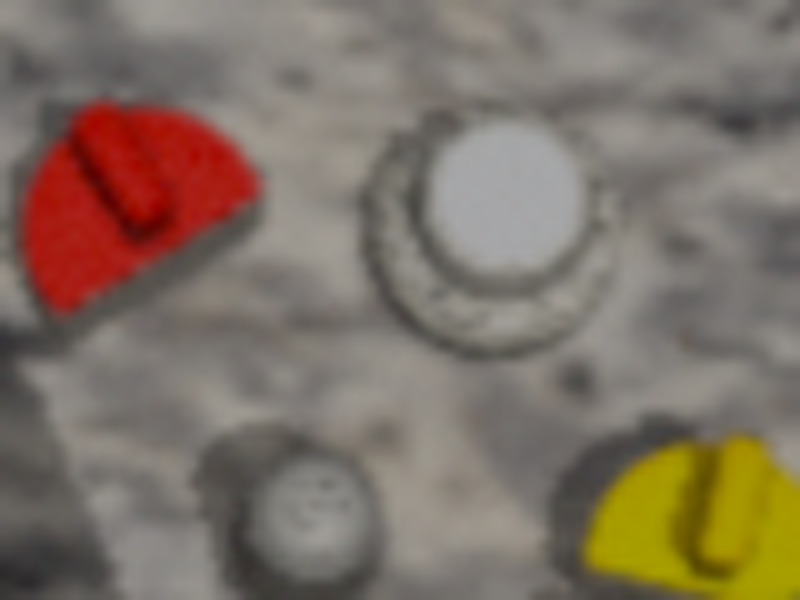

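```bash
cat > cad.py <<'E'
from h import *
def edges(r,c,box,z,guess):
    ct=subcontour(r,c,box);P=np.array([onz(r,p,z)[:2] for p in ct])
    hull=cv2.convexHull((P*1000).astype(np.float32))[:,0]/1000
    th=guess
    res={}
    c0=(P.max(0)+P.min(0))/2
    for it in range(5):
        ex=np.array([np.cos(th),np.sin(th)]);ey=np.array([-ex[1],ex[0]])
        a=P@ex;b=P@ey
        for nm,u,v,s in(("x+",a,b,1),("x-",a,b,-1),("y+",b,a,1),("y-",b,a,-1)):
            ext=np.percentile(s*u,98)
            vm=(v.max()+v.min())/2;k=(abs(s*u-ext)<.004)&(abs(v-vm)<.42*np.ptp(v))
            L=cv2.fitLine((P[k]*1000).astype(np.float32),cv2.DIST_HUBER,0,.01,.01).ravel()
            d=L[:2]; ang=np.degrees(np.arctan2(d[1],d[0])); 
            if nm[0]=="x": ang-=90
            ang=(ang+90)%180-90
            res[nm]=(ang,L[2:]/1000,k.sum())
        th=np.radians((res["y+"][0]+res["y-"][0])/2)
    ex=np.array([np.cos(th),np.sin(th)]);ey=np.array([-ex[1],ex[0]])
    X=[res[k][1]@ex for k in("x+","x-")];Y=[res[k][1]@ey for k in("y+","y-")]
    return ex*np.mean(X)+ey*np.mean(Y),np.degrees(th),X[0]-X[1],Y[0]-Y[1],{k:(round(float(v[0]),2),int(v[2])) for k,v in res.items()}
E
python3 - <<'E'
from cad import *
T=load("top")
print(edges(T,"oak",(205,180,252,260),.012,.02))
print(edges(T,"blue",(384,188,440,278),.012,-.1))
def z(r,x0,y0,x1,y1,f,n): cv2.imwrite(f"pics/{n}.png",cv2.resize(r["frame"][y0:y1,x0:x1,::-1],None,fx=f,fy=f,interpolation=cv2.INTER_CUBIC))
z(T,200,178,260,262,7,"oak7");z(T,380,188,440,278,6,"blu6")
im=np.hstack([cv2.copyMakeBorder(cv2.imread("pics/oak7.png"),0,0,0,0,0),cv2.resize(cv2.imread("pics/blu6.png"),(380,588))]) if 0 else None
E
```

```text
(array([0.48691246, 0.12908094], dtype=float32), np.float32(2.0608938), np.float32(0.19524583), np.float32(0.099112004), {'x+': (2.44, 194), 'x-': (1.53, 200), 'y+': (2.11, 347), 'y-': (2.01, 369)})Traceback (most recent call last):
  File "<stdin>", line 4, in <module>
  File "cad.py", line 14, in edges
    L=cv2.fitLine((P[k]*1000).astype(np.float32),cv2.DIST_HUBER,0,.01,.01).ravel()
      ~~~~~~~~~~~^^^^^^^^^^^^^^^^^^^^^^^^^^^^^^^^^^^^^^^^^^^^^^^^^^^^^^^^^
cv2.error: OpenCV(4.12.0) /io/opencv/modules/imgproc/src/linefit.cpp:50: error: (-215:Assertion failed) count > 0 in function 'fitLine2D_wods'
```

```bash
python3 - <<'E'
from cad import *
T=load("top");S=load("scene")
def zc(x,y,x0,y0,f): return ((x+.5)/f-.5+x0,(y+.5)/f-.5+y0)
p,e=tri(T,zc(138,333,200,170,5),S,zc(298,470,200,170,4));print("round loop",p.round(4),e)
c=np.array([.4869,.1291]);th=np.radians(2.06);ex=np.array([np.cos(th),np.sin(th)]);ey=np.array([-ex[1],ex[0]])
print("pred round",c-.05*ex,"pred D",c+.055*ex)
print("D outline pred (flat mid, round mid, y+,y-) zoom px:",[((proj(T,[*(c+ex*(.055+a)+ey*b),.03])-[200,170]+.5)*5).round(0).tolist() for a,b in((-.0265-.0015,0),(.0265+.0015,0),(-.0265,.037),(-.0265,-.037))])
p,e=tri(T,zc(72,195,200,170,5),S,zc(118,462,200,170,4));print("D corner",p.round(4),e)
p,e=tri(T,zc(217,193,200,170,5),S,zc(215,398,200,170,4));print("D corner2",p.round(4),e)
def z(r,x0,y0,x1,y1,f,n): cv2.imwrite(f"pics/{n}.png",cv2.resize(r["frame"][y0:y1,x0:x1,::-1],None,fx=f,fy=f,interpolation=cv2.INTER_CUBIC))
z(T,200,178,260,262,7,"oak7");z(T,380,188,440,278,6,"blu6")
h=hsv(T);print("blue board hsv",h[200,397],h[230,395],h[262,420],h[240,426])
E
```

```text
round loop [0.4368 0.1266 0.031 ] 0.00477013586004178
pred round [0.43693231 0.1273027 ] pred D [0.54186446 0.13107703]
D outline pred (flat mid, round mid, y+,y-) zoom px: [[142.0, 191.0], [144.0, 87.0], [70.0, 189.0], [214.0, 188.0]]
D corner [0.5117 0.1663 0.0309] 0.00270913140177887
D corner2 [0.514  0.0914 0.0274] 0.0005067510048543754
blue board hsv [107 192 130] [106 196 135] [105  20 125] [106 197  83]
```

View pics/oak7.png

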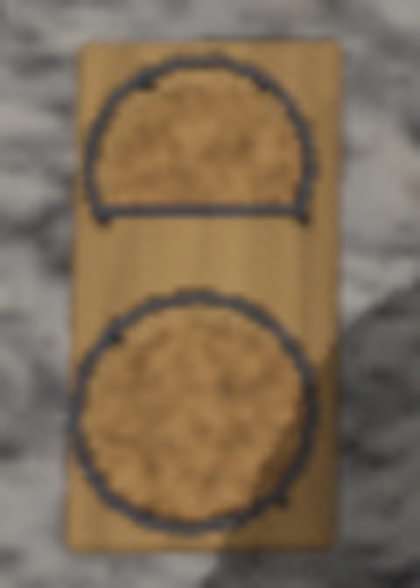

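```bash
cat >> h.py <<'E'
def plan(th1,th2,p1,p2,prn=True):
    """choose half turn such that q6 is in range at both"""
    from workcell import kinematics
    best=None
    for k in(0,np.pi):
        o1,o2=quat(th1+k),quat(th2+k)
        a=kinematics.solve_ik(p1,o1);b=kinematics.solve_ik(p2,o2)
        if a is None or b is None: continue
        m=max(abs(a[5]),abs(b[5]))
        if prn: print(k,np.round(a,2),np.round(b,2))
        if best is None or m<best[0]: best=(m,o1,o2)
    return best[1],best[2]
E
python3 - <<'E'
from h import *
from workcell import *
R=np.radians
print("red");plan(R(122.6),R(92.06),[.5113,-.0601,.2],[.5419,.1311,.2])
print("timer");plan(R(90),R(92),[.509,-.158,.2],[.437,.1273,.2])
print("yel");plan(R(77.4),R(85),[.429,-.2136,.2],[.537,-.34,.2])
print("salt");plan(R(90),R(90),[.4205,-.11,.2],[.43,-.345,.2])
E
```

```text
red
0 [-0.12  0.24  1.91 -0.    0.99 -2.26] [ 0.23  0.3   1.83 -0.    1.01 -1.37]
3.141592653589793 [-0.12  0.24  1.91 -0.    0.99  0.88] [ 0.23  0.3   1.83 -0.    1.01  1.77]
timer
0 [-0.3   0.27  1.88 -0.    1.   -1.87] [ 0.28  0.15  2.03 -0.    0.96 -1.33]
3.141592653589793 [-0.3   0.27  1.88 -0.    1.    1.27] [ 0.28  0.15  2.03 -0.    0.96  1.82]
yel
0 [-0.47  0.18  1.99 -0.    0.97 -1.82] [-0.57  0.42  1.65 -0.    1.07 -2.05]
3.141592653589793 [-0.47  0.18  1.99 -0.    0.97  1.33] [-0.57  0.42  1.65 -0.    1.07  1.09]
salt
0 [-0.26  0.11  2.07 -0.    0.96 -1.83] [-0.68  0.29  1.84 -0.    1.01 -2.25]
3.141592653589793 [-0.26  0.11  2.07 -0.    0.96  1.31] [-0.68  0.29  1.84 -0.    1.01  0.89]
```

```bash
cat >> h.py <<'E'
def snap(tag,names=("scene","top")):
    from workcell import vision
    for n in names:
        r=vision.read_camera(n);np.savez(f"{n}{tag}.npz",**r);cv2.imwrite(f"pics/{n}{tag}.png",r["frame"][:,:,::-1])
def st(l=""):
    from workcell import get_obs
    o=get_obs();print(l,"t",round(o["time_s"],2),"p",np.round(o["position"],4),"F",np.round(o["wrist_force"],1),"w",round(o["gripper_width"],4));return o
E
python3 - <<'E'
from h import *
from workcell import *
q=quat(np.radians(122.6)+np.pi)
bot.reach([.5113,-.0601,.17],q)
hand.move_gripper(.05,40)
st();snap("1")
E
```

```text
t 2.57 p [ 0.5113 -0.0603  0.17  ] F [-0.3 -0.8 -0.2] w 0.05
```

View pics/top1.png

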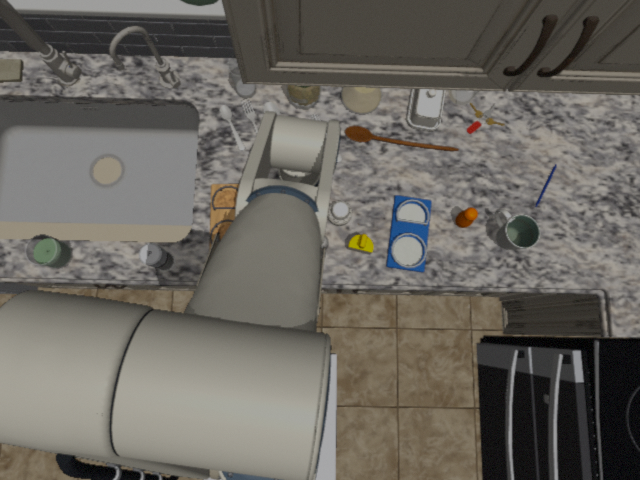

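View pics/scene1.png

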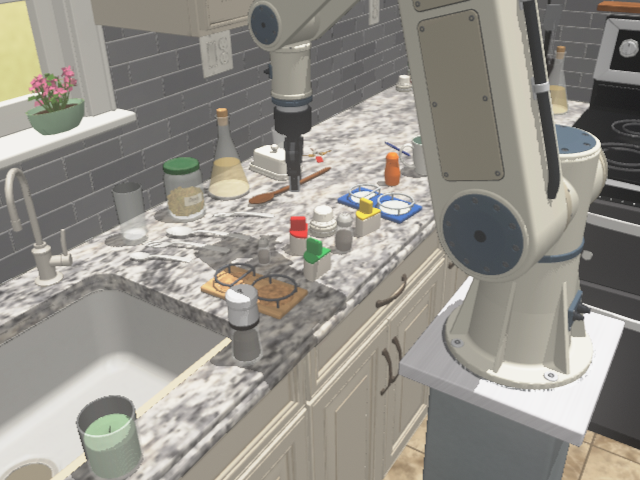

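The gripper hovers above the red jar (scene 297,185 over 299,235). The blue caddy (top 410,233) and the yellow jar (361,243) are now in clear view, so I'll measure both and grasp the red jar.

```bash
sed -i 's/MORPH_CLOSE,np.ones((7,7))/MORPH_CLOSE,np.ones((K,K))/; s/def subcontour(r,c,box,f=6)/def subcontour(r,c,box,f=6,K=7)/' h.py; sed -i 's/def edges(r,c,box,z,guess)/def edges(r,c,box,z,guess,K=7)/; s/subcontour(r,c,box)/subcontour(r,c,box,K=K)/' cad.py
python3 - <<'E'
from cad import *
from workcell import *
T=load("top",1);S=load("scene",1)
for K in (25,45):
    try: print(edges(T,"blue",(384,188,440,278),.012,-.1,K=K))
    except Exception as e: print(K,str(e)[:50])
print(jar(T,"yellow",(340,225,385,260)))
cv2.imwrite("pics/blu6.png",cv2.resize(T["frame"][188:278,380:440,::-1],None,fx=6,fy=6,interpolation=cv2.INTER_CUBIC))
cv2.imwrite("pics/sblu.png",cv2.resize(S["frame"][175:250,330:430,::-1],None,fx=8,fy=8,interpolation=cv2.INTER_CUBIC))
bot.servo_line([.5113,-.0601,.069],velocity=.15);st("down")
hand.move_gripper(.0,40);st("grip")
bot.servo_line([.5113,-.0601,.20],velocity=.2);st("lift")
snap("2")
E
```

```text
(array([ 0.4619329 , -0.34233952], dtype=float32), np.float32(-7.303962), np.float32(0.19279149), np.float32(0.09699556), {'x+': (-7.83, 188), 'x-': (-7.34, 193), 'y+': (-7.46, 362), 'y-': (-7.15, 230)})
(array([ 0.4622358, -0.3364   ], dtype=float32), np.float32(-3.9296718), np.float32(0.19281757), np.float32(0.11199942), {'x+': (-7.75, 190), 'x-': (-7.23, 219), 'y+': (-0.48, 47), 'y-': (-7.38, 129)})
(array([ 0.4282268, -0.2136567]), np.float32(-0.22209294), np.float64(0.06379169763818834), np.float64(0.04286489518153441))
down t 3.49 p [ 0.5118 -0.0601  0.0695] F [-0.7 -0.3 -0.1] w 0.0501
grip t 3.9 p [ 0.5116 -0.0602  0.0694] F [-0.8 -0.8  2.9] w 0.013
lift t 4.71 p [ 0.5105 -0.06    0.199 ] F [-0.6  0.5 -2.1] w 0.0132
```

View pics/scene2.png

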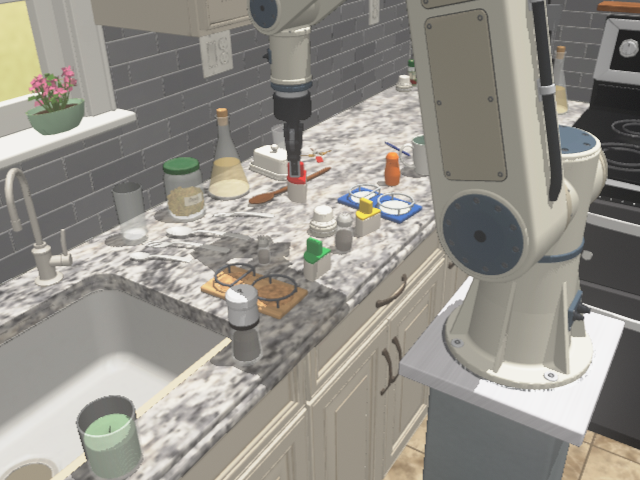

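View pics/blu6.png

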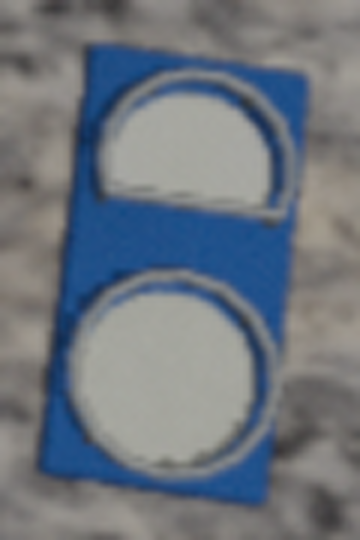

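View pics/sblu.png

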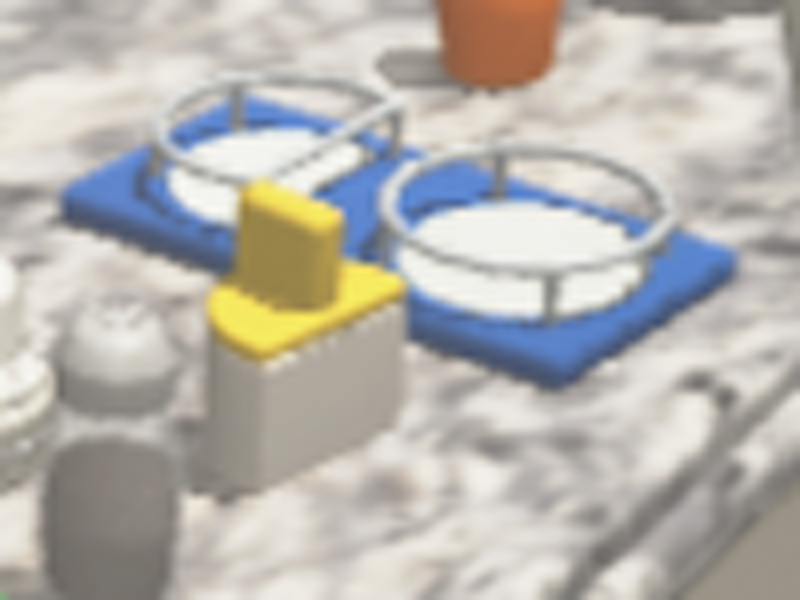

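The red jar is lifted (width 13 mm, about 2 N) and hangs upright at scene (298,188). Next I'll carry it over the oak D pocket.

```bash
python3 - <<'E'
from h import *
from workcell import *
q=quat(np.radians(92.06)+np.pi)
bot.reach([.5419,.1311,.19],q)
bot.servo_line([.5419,.1311,.115],velocity=.15);st()
snap("3");S=load("scene",3);T=load("top",3)
cv2.imwrite("pics/s3z.png",cv2.resize(S["frame"][180:320,190:330,::-1],None,fx=4,fy=4,interpolation=cv2.INTER_CUBIC))
cv2.imwrite("pics/t3z.png",cv2.resize(T["frame"][150:270,180:300,::-1],None,fx=5,fy=5,interpolation=cv2.INTER_CUBIC))
E
```

```text
t 6.32 p [0.5424 0.1306 0.1155] F [ 0.   0.2 -1.7] w 0.0131
```

View pics/s3z.png

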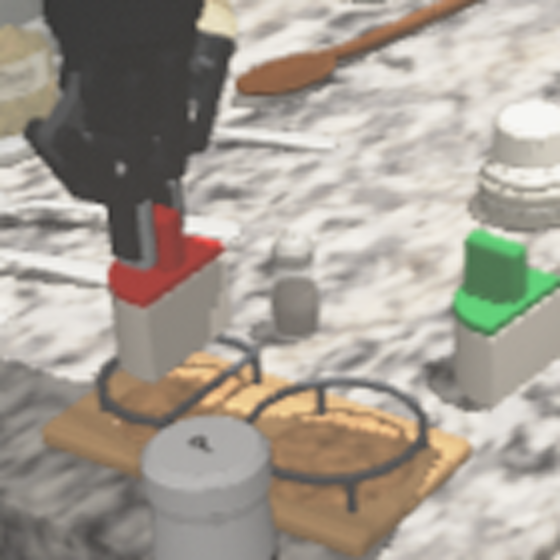

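View pics/t3z.png

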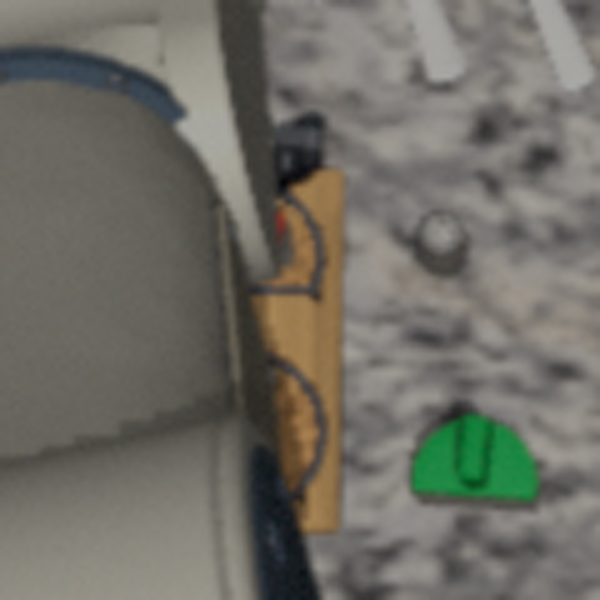

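```bash
python3 - <<'E'
from h import *
S=load("scene",3)
c=np.array([.5424,.1306]);th=np.radians(2.06);ex=np.array([np.cos(th),np.sin(th)]);ey=np.array([-ex[1],ex[0]])
for s in(-1,1): print(((proj(S,[*(c-.02*ex+s*.031*ey),.0965])-[190,180]+.5)*4).round(1))
for s,(u,v) in zip((-1,1),((223,243),(140,303))):
    P=onz(S,((u+.5)/4-.5+190,(v+.5)/4-.5+180),.0965)[:2]-c;print("x,y rel:",P@ex,P@ey)
E
```

```text
[220.8 241.3]
[141.5 296.6]
x,y rel: -0.022513627151395578 -0.02987718191110592
x,y rel: -0.023666015754332432 0.03630157025585945
```

```bash
cat >> h.py <<'E'
def descend(x,y,zs,lim=6,v=.08):
    from workcell import bot
    o=st("start");f0=o["wrist_force"]
    for z in zs:
        bot.servo_line([x,y,z],velocity=v);o=st("z%.3f"%z)
        if np.linalg.norm(o["wrist_force"]-f0)>lim: print("CONTACT");return False
    return True
E
python3 - <<'E'
from h import *
from workcell import *
ok=descend(.5416,.1314,[.1,.093,.087,.0825])
snap("4");S=load("scene",4)
cv2.imwrite("pics/s4z.png",cv2.resize(S["frame"][180:320,190:330,::-1],None,fx=4,fy=4,interpolation=cv2.INTER_CUBIC))
E
```

```text
start t 6.42 p [0.5428 0.131  0.1162] F [ 0.8 -0.1 -1.1] w 0.0132
z0.100 t 6.76 p [0.5411 0.1313 0.0994] F [-0.9  0.2 -1.9] w 0.0136
z0.093 t 7.01 p [0.5413 0.1313 0.0925] F [ 0.2  0.  -1.9] w 0.013
z0.087 t 7.26 p [0.5413 0.1313 0.0866] F [ 0.3 -0.5 -2.3] w 0.0133
z0.083 t 7.51 p [0.5414 0.1314 0.0822] F [ 0.7  1.  -1. ] w 0.0133
```

View pics/s4z.png

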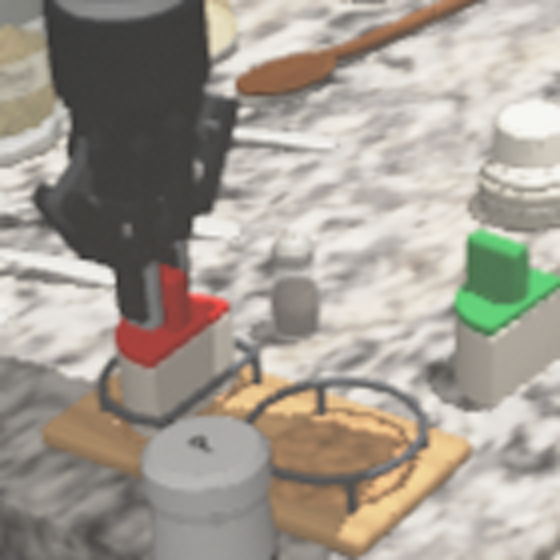

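The jar is inside the D pocket with no side force. I'll release it and move on to the timer.

```bash
python3 - <<'E'
from h import *
from workcell import *
bot.servo_line([.5416,.1314,.0812],velocity=.05);st()
hand.move_gripper(.045);st("open")
bot.servo_line([.5416,.1314,.19],velocity=.25)
bot.reach([.509,-.158,.16],quat(np.radians(90)+np.pi))
hand.move_gripper(.08);st()
snap("5");S=load("scene",5);T=load("top",5)
cv2.imwrite("pics/s5z.png",cv2.resize(S["frame"][140:320,190:390,::-1],None,fx=4,fy=3.2,interpolation=cv2.INTER_CUBIC))
cv2.imwrite("pics/t5z.png",cv2.resize(T["frame"][160:270,200:360,::-1],None,fx=5,fy=5,interpolation=cv2.INTER_CUBIC))
E
```

```text
t 7.86 p [0.5419 0.1315 0.0815] F [-0.3 -0.8  3. ] w 0.0131
open t 8.27 p [0.5416 0.1314 0.0812] F [-0.3  0.   0.3] w 0.0449
 t 10.42 p [ 0.5092 -0.1576  0.1601] F [-0.   0.8 -0. ] w 0.0799
```

View pics/s5z.png

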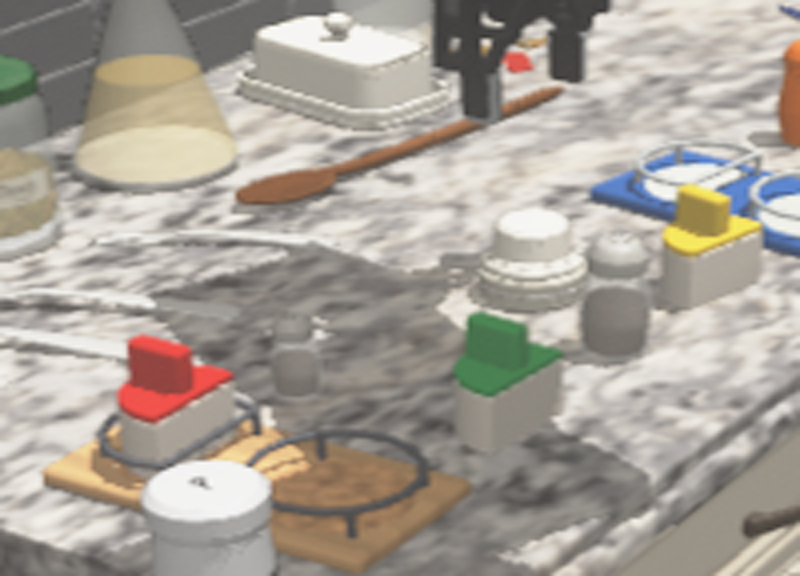

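View pics/t5z.png

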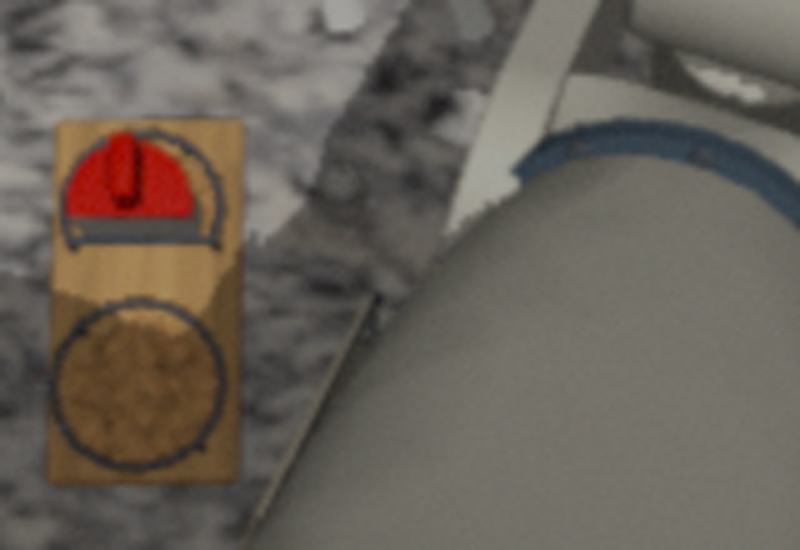

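The red jar sits in the pocket at z 0.081, its flat parallel to the bar in the top view. Now I'll pick the timer.

```bash
python3 - <<'E'
from h import *
from workcell import *
ok=descend(.509,-.158,[.09,.05],lim=8,v=.12)
if ok:
    hand.move_gripper(0,35);st("grip")
    bot.servo_line([.509,-.158,.19],velocity=.2);st("lift")
snap("6");S=load("scene",6)
cv2.imwrite("pics/s6z.png",cv2.resize(S["frame"][120:270,240:440,::-1],None,fx=4,fy=4,interpolation=cv2.INTER_CUBIC))
E
```

```text
start t 10.52 p [ 0.5091 -0.1578  0.16  ] F [ 0.4  0.1 -0.4] w 0.0798
z0.090 t 11.25 p [ 0.5094 -0.1581  0.0903] F [0.5 0.2 0.4] w 0.0797
z0.050 t 11.73 p [ 0.5092 -0.1581  0.0503] F [ 0.8 -0.5  0.2] w 0.0799
grip t 12.07 p [ 0.5098 -0.1583  0.0513] F [-0.8  0.2  5.4] w 0.0581
lift t 12.92 p [ 0.5083 -0.1577  0.1891] F [-1.2  0.6 -1.5] w 0.0577
```

View pics/s6z.png

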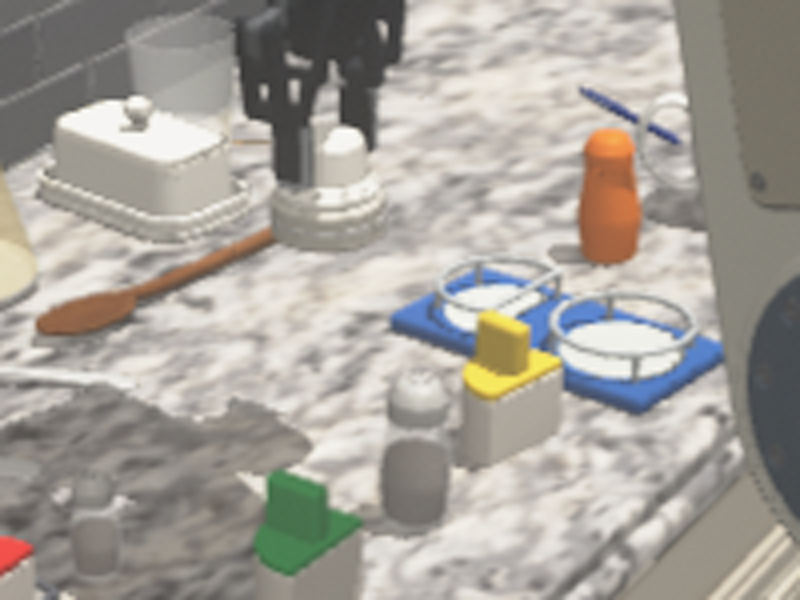

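```bash
python3 - <<'E'
from h import *
from workcell import *
bot.reach([.4369,.1273,.19],quat(np.radians(92)+np.pi))
ok=descend(.4369,.1273,[.1,.08,.07,.0635],lim=8,v=.12)
if ok:
    bot.servo_line([.4369,.1273,.0622],velocity=.05);st("on")
    hand.move_gripper(.08);st("open")
    bot.servo_line([.4369,.1273,.19],velocity=.25)
    bot.reach([.428,-.2137,.17],quat(np.radians(88)+np.pi))
    hand.move_gripper(.045)
snap("7");S=load("scene",7);T=load("top",7)
cv2.imwrite("pics/s7z.png",cv2.resize(S["frame"][140:320,190:390,::-1],None,fx=4,fy=3.2,interpolation=cv2.INTER_CUBIC))
cv2.imwrite("pics/t7z.png",cv2.resize(T["frame"][160:270,200:360,::-1],None,fx=5,fy=5,interpolation=cv2.INTER_CUBIC))
E
```

```text
start t 14.15 p [0.4374 0.1268 0.1899] F [ 0.4 -0.3 -1.4] w 0.0581
z0.100 t 15.05 p [0.4374 0.1272 0.1004] F [ 0.5 -0.  -1.4] w 0.0579
z0.080 t 15.37 p [0.4368 0.1272 0.0802] F [ 0.3  0.4 -1.1] w 0.0578
z0.070 t 15.62 p [0.4368 0.1273 0.0703] F [ 0.6  0.5 -1.1] w 0.058
z0.064 t 15.87 p [0.4369 0.1273 0.0635] F [-0.1 -0.7 -1. ] w 0.0578
on t 16.12 p [0.4368 0.1273 0.0632] F [-4.6 -1.3 16.6] w 0.0582
open t 16.47 p [0.4369 0.1273 0.0622] F [0.5 0.  0.1] w 0.0799
```

View pics/s7z.png

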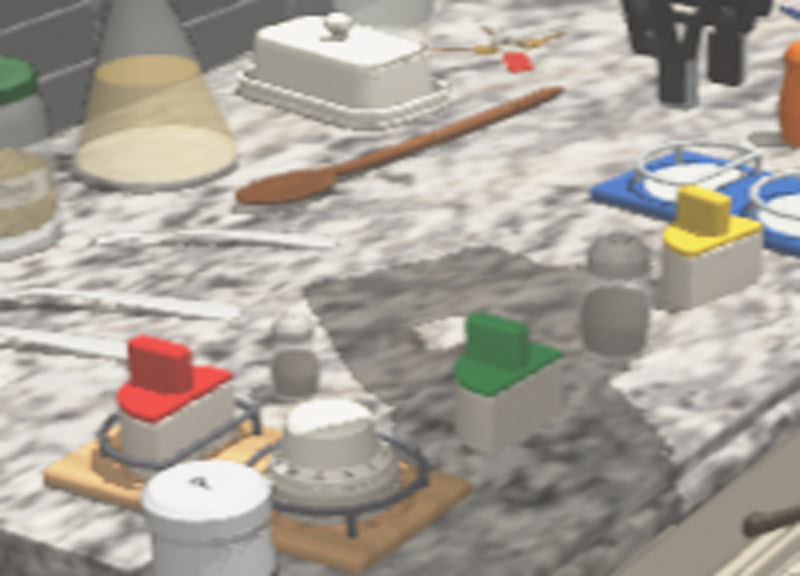

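View pics/t7z.png

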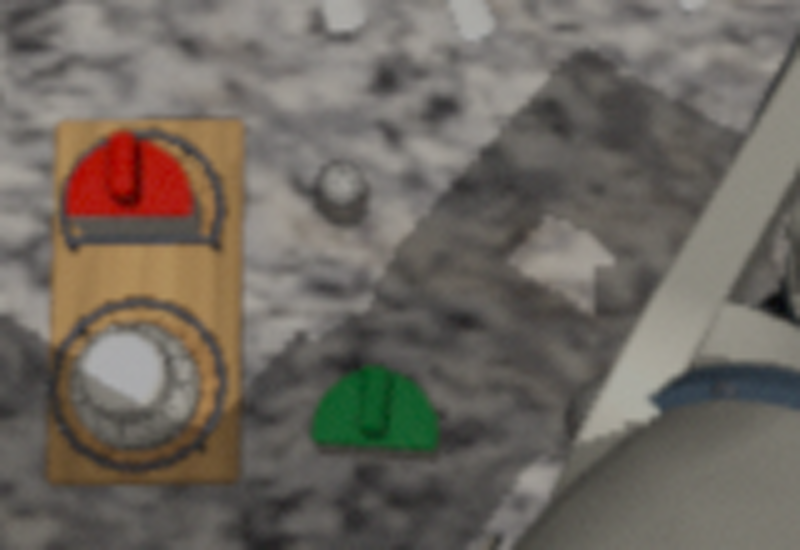

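The timer stands in the loop (foot ring inside the wire, top zoom 140,385). Next, the yellow jar. First I'll check the blue pocket using its wires.

```bash
python3 - <<'E'
from h import *
from workcell import *
T=load("top",1);S=load("scene",1)
def zc(x,y,x0,y0,f): return ((x+.5)/f-.5+x0,(y+.5)/f-.5+y0)
c=np.array([.4619,-.3423]);th=np.radians(-7.4);ex=np.array([np.cos(th),np.sin(th)]);ey=np.array([-ex[1],ex[0]])
print("pred round",c-.05*ex,"D",c+.055*ex)
print("meas round z.03",onz(T,zc(175,374,380,188,6),.03))
for n,p in dict(fl=(100,197),fr=(285,217),top=(194,72),left=(100,150),right=(297,165)).items():
    P=onz(T,zc(*p,380,188,6),.03)[:2]-(c+.055*ex);print(n,(P@ex*1000).round(1),(P@ey*1000).round(1))
print("tri round",tri(T,zc(175,374,380,188,6),S,zc(527,208,330,175,8)))
print("tri D corner left", tri(T,zc(285,217,380,188,6),S,zc(400,100,330,175,8)))
q=quat(np.radians(77.3)+np.pi)
bot.reach([.4287,-.2136,.13],q)
ok=descend(.4287,-.2136,[.09,.069],lim=8,v=.12)
if ok:
    hand.move_gripper(0,40);st("grip")
    bot.servo_line([.4287,-.2136,.19],velocity=.2);st("lift")
E
```

```text
pred round [ 0.41231644 -0.33586022] D [ 0.51644191 -0.34938376]
meas round z.03 [ 0.41354852 -0.33764563  0.03      ]
fl -31.4 39.2
fr -28.0 -41.3
top 30.4 4.9
left -10.6 41.6
right -4.2 -44.1
tri round (array([ 0.41249925, -0.33781278,  0.03103443]), np.float64(0.0019174934026808498))
tri D corner left (array([ 0.48248471, -0.38630919,  0.03228221]), np.float64(0.0007938813987749882))
start t 19.25 p [ 0.4277 -0.2131  0.1294] F [-0.3  0.1 -0. ] w 0.0451
z0.090 t 19.73 p [ 0.4291 -0.2138  0.0908] F [-0.1 -1.6 -0.2] w 0.0449
z0.069 t 20.06 p [ 0.4287 -0.2136  0.0695] F [0.4 0.5 0.7] w 0.0449
grip t 20.43 p [ 0.4288 -0.2136  0.0693] F [ 0.2 -0.7  0.3] w 0.0131
lift t 21.19 p [ 0.428  -0.2133  0.1891] F [ 0.1  0.4 -2. ] w 0.0133
```

```bash
python3 - <<'E'
from h import *
from workcell import *
q=quat(np.radians(83)+np.pi)
bot.reach([.5164,-.350,.19],q)
ok=descend(.5164,-.350,[.115],v=.15)
snap("8");S=load("scene",8);T=load("top",8)
cv2.imwrite("pics/s8z.png",cv2.resize(S["frame"][130:240,320:440,::-1],None,fx=5,fy=5,interpolation=cv2.INTER_CUBIC))
cv2.imwrite("pics/t8z.png",cv2.resize(T["frame"][160:290,340:480,::-1],None,fx=4,fy=4,interpolation=cv2.INTER_CUBIC))
E
```

```text
start t 21.88 p [ 0.5154 -0.3495  0.1879] F [-1.1  0.4 -1.3] w 0.0132
z0.115 t 22.53 p [ 0.5167 -0.3498  0.1156] F [ 0.6 -1.  -2.1] w 0.0134
```

View pics/s8z.png

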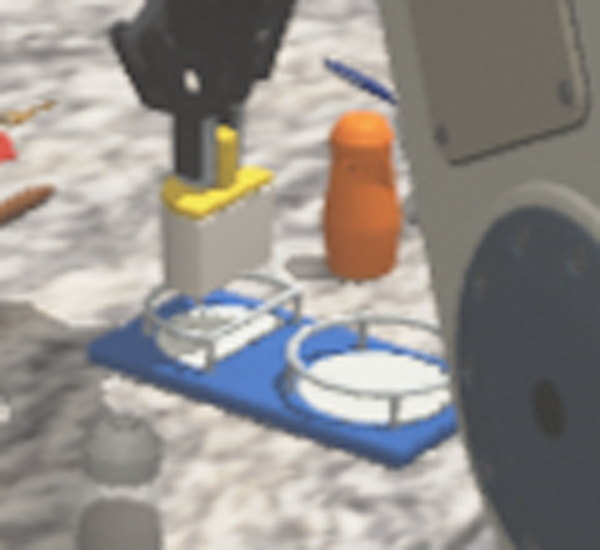

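View pics/t8z.png

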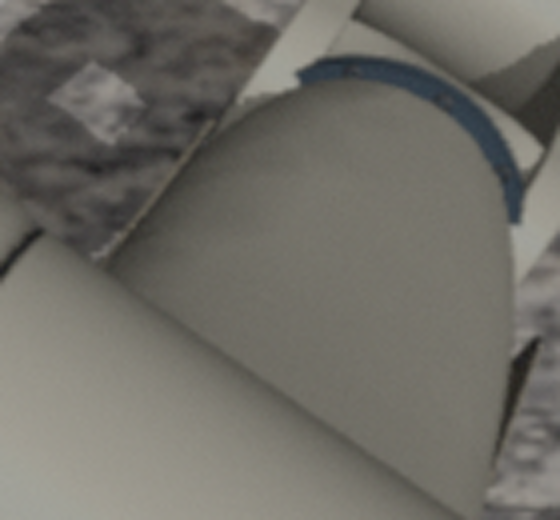

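The yellow jar hangs upright above the blue D pocket, aligned with it (scene zoom 215,240 over loop 225,305). I'll lower it step by step, watching the force.

```bash
python3 - <<'E'
from h import *
from workcell import *
ok=descend(.5164,-.350,[.1,.094,.088,.0825])
snap("9");S=load("scene",9)
cv2.imwrite("pics/s9z.png",cv2.resize(S["frame"][130:240,320:440,::-1],None,fx=5,fy=5,interpolation=cv2.INTER_CUBIC))
E
```

```text
start t 22.63 p [ 0.5171 -0.3503  0.1164] F [-0.1 -0.4 -2.4] w 0.0129
z0.100 t 22.97 p [ 0.5159 -0.3497  0.0993] F [-0.6  0.8 -1.1] w 0.0133
z0.094 t 23.22 p [ 0.5161 -0.3499  0.0936] F [-0.8  0.  -1.4] w 0.0131
z0.088 t 23.47 p [ 0.5161 -0.3498  0.0875] F [ 0.1 -0.7 -1.9] w 0.0135
z0.083 t 23.72 p [ 0.5162 -0.3498  0.0821] F [-0.2 -0.5 -1.6] w 0.0133
```

View pics/s9z.png

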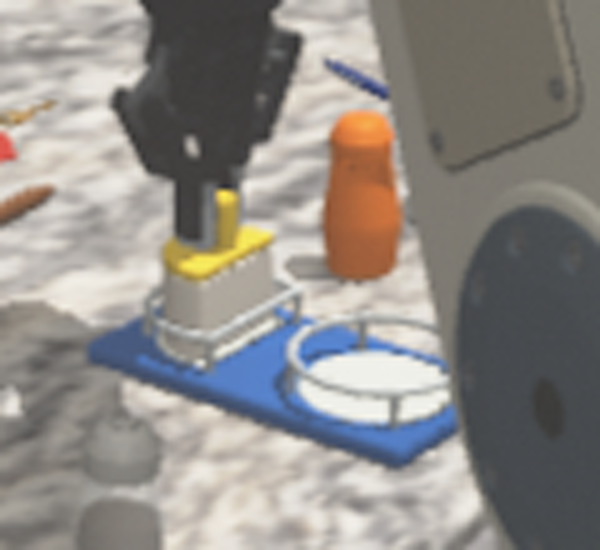

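The jar is in the pocket. I'll release it and go to the salt shaker.

```bash
python3 - <<'E'
from h import *
from workcell import *
bot.servo_line([.5164,-.350,.0812],velocity=.05);st()
hand.move_gripper(.045);st("open")
bot.servo_line([.5164,-.350,.19],velocity=.25)
bot.reach([.4205,-.110,.16],quat(np.radians(90)+np.pi))
hand.move_gripper(.07);st()
snap("10");S=load("scene",10);T=load("top",10)
cv2.imwrite("pics/s10z.png",cv2.resize(S["frame"][130:280,260:460,::-1],None,fx=4,fy=4,interpolation=cv2.INTER_CUBIC))
cv2.imwrite("pics/t10z.png",cv2.resize(T["frame"][160:290,300:460,::-1],None,fx=4,fy=4,interpolation=cv2.INTER_CUBIC))
E
```

```text
t 24.07 p [ 0.5166 -0.3501  0.0813] F [ 0.4  0.7 -1. ] w 0.0133
open t 24.48 p [ 0.5164 -0.35    0.0813] F [ 0.2  0.1 -0.4] w 0.0448
 t 26.44 p [ 0.4207 -0.1105  0.16  ] F [-0.2  0.3  0.6] w 0.0701
```

View pics/s10z.png

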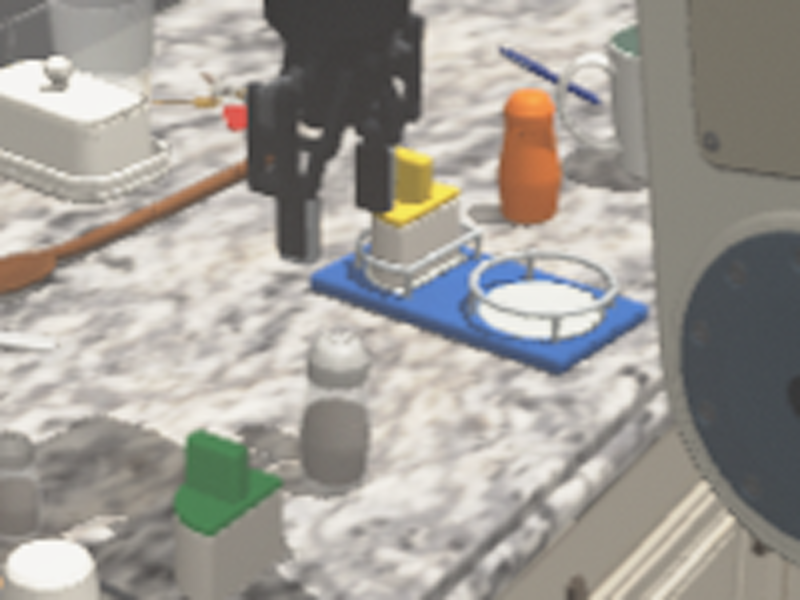

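View pics/t10z.png

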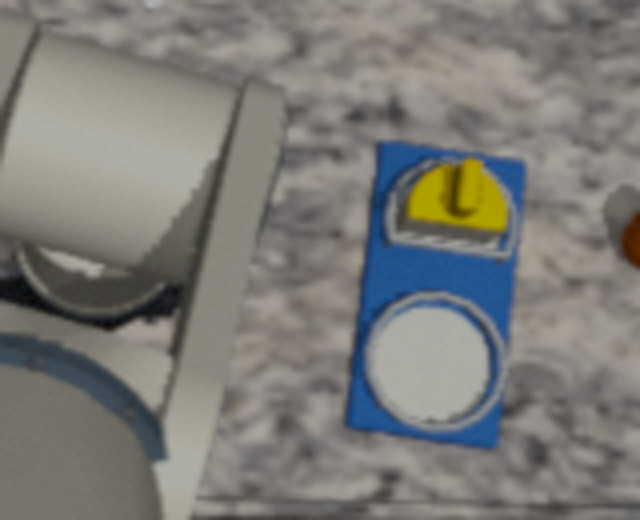

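The yellow jar is seated. Now the salt shaker.

```bash
python3 - <<'E'
from h import *
from workcell import *
ok=descend(.4205,-.110,[.11,.05],lim=8,v=.12)
if ok:
    hand.move_gripper(0,30);st("grip")
    bot.servo_line([.4205,-.110,.2],velocity=.2);st("lift")
    bot.reach([.4128,-.337,.2],quat(np.radians(83)+np.pi))
    if descend(.4128,-.337,[.12,.11],lim=8,v=.12): pass
snap("11");S=load("scene",11)
cv2.imwrite("pics/s11z.png",cv2.resize(S["frame"][100:250,300:500,::-1],None,fx=4,fy=4,interpolation=cv2.INTER_CUBIC))
E
```

```text
start t 26.54 p [ 0.4206 -0.1102  0.16  ] F [-0.6 -0.   0.4] w 0.0701
z0.110 t 27.11 p [ 0.4206 -0.11    0.1102] F [0.  0.2 0.3] w 0.0698
z0.050 t 27.76 p [ 0.4209 -0.1101  0.0505] F [ 0.2 -0.3  0.1] w 0.0698
grip t 28.15 p [ 0.4212 -0.1103  0.0509] F [-0.4 -1.3  7.5] w 0.0387
lift t 29.05 p [ 0.4198 -0.1098  0.1992] F [ 0.7  0.2 -1.1] w 0.0388
start t 29.96 p [ 0.4124 -0.3358  0.1991] F [-0.   0.8 -1. ] w 0.0385
z0.120 t 30.77 p [ 0.4133 -0.337   0.1205] F [ 0.4  0.  -1.7] w 0.039
z0.110 t 31.02 p [ 0.4127 -0.3369  0.1102] F [ 0.4 -0.1 -0.5] w 0.0388
```

View pics/s11z.png

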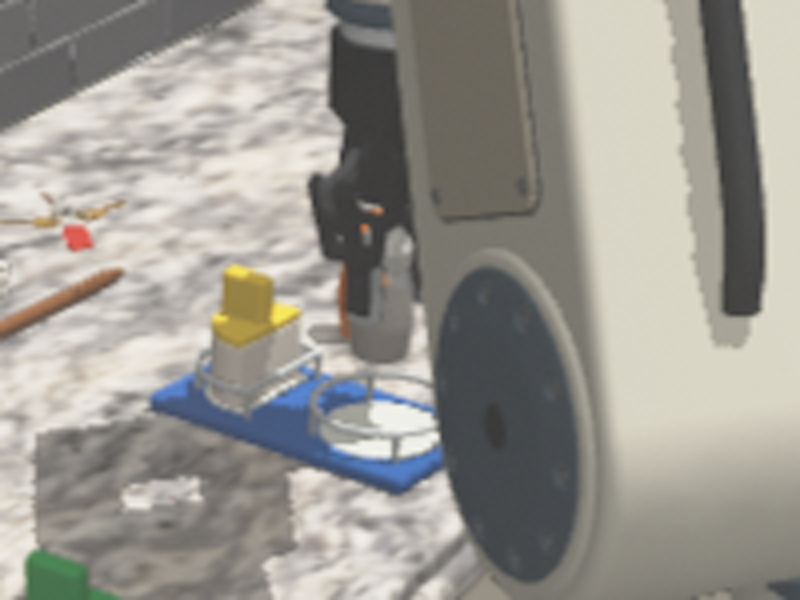

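The shaker hangs upright above the blue round loop (zoom 383,330 over 380,415). I'll lower it.

```bash
python3 - <<'E'
from h import *
from workcell import *
ok=descend(.4128,-.337,[.085,.075,.068,.0645,.0628],lim=5,v=.1)
hand.move_gripper(.07);st("open")
bot.servo_line([.4128,-.337,.2],velocity=.2)
bot.reach([.42,-.12,.25],quat(np.radians(90)+np.pi));st()
snap("12");S=load("scene",12);T=load("top",12)
cv2.imwrite("pics/s12z.png",cv2.resize(S["frame"][150:300,200:430,::-1],None,fx=3.4,fy=3.4,interpolation=cv2.INTER_CUBIC))
cv2.imwrite("pics/t12z.png",cv2.resize(T["frame"][160:290,360:460,::-1],None,fx=4,fy=4,interpolation=cv2.INTER_CUBIC))
E
```

```text
start t 31.12 p [ 0.4129 -0.3371  0.1104] F [ 0.2 -0.7 -1.5] w 0.0386
z0.085 t 31.52 p [ 0.4125 -0.3368  0.0847] F [ 0.7 -0.3 -1.3] w 0.0384
z0.075 t 31.77 p [ 0.4126 -0.3369  0.075 ] F [-0.8  0.2 -0.7] w 0.0388
z0.068 t 32.02 p [ 0.4126 -0.3368  0.0678] F [ 0.4  0.9 -0.3] w 0.0383
z0.065 t 32.27 p [ 0.4127 -0.3369  0.0643] F [ 0.1  0.8 -0.3] w 0.0384
z0.063 t 32.52 p [ 0.413  -0.3372  0.063 ] F [-1.  -0.8  2.6] w 0.0387
open t 32.93 p [ 0.4128 -0.337   0.0627] F [-0.2  0.2  0.3] w 0.0703
 t 34.66 p [ 0.4201 -0.1205  0.2495] F [-0.3 -0.4 -0.5] w 0.0698
```

View pics/s12z.png

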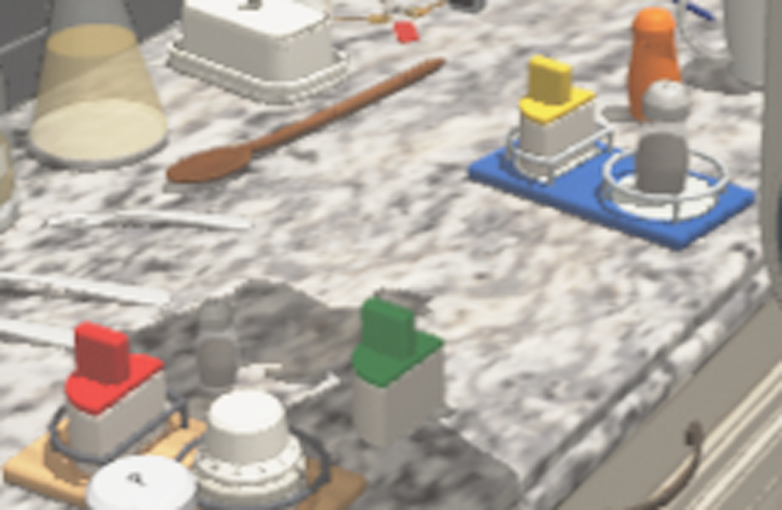

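View pics/t12z.png

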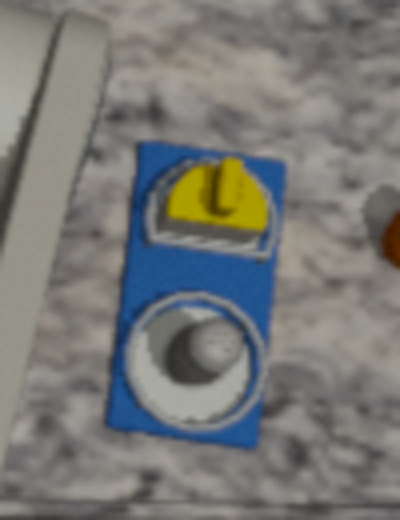

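View pics/top12.png

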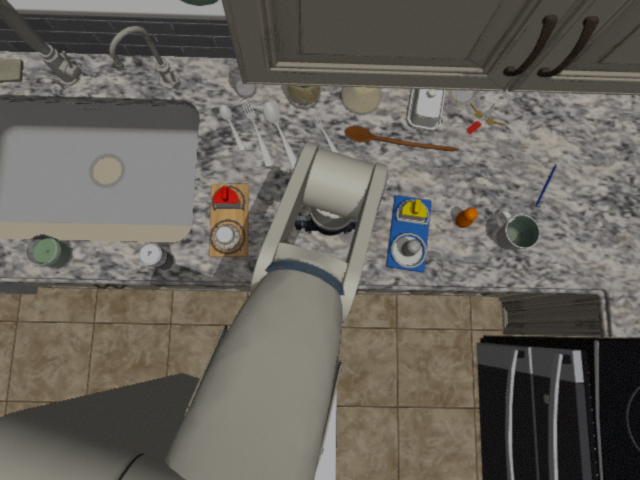

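All four items stand in place. I'll do a quick numeric check that the jars are seated and the green jar hasn't moved, then hand in.

```bash
python3 - <<'E'
from h import *
from workcell import *
T=load("top",12)
print("red",jar(T,"red",(205,180,252,225),z=.062)); print("yellow",jar(T,"yellow",(390,190,440,230),z=.062,guess=-.1))
T=load("top",7); print("green",jar(T,"green",(255,225,300,260)))
S=load("scene",12);S0=load("scene");a=subcontour(S,"green",(295,225,340,275)).mean(0);b=subcontour(S0,"green",(295,225,340,275)).mean(0);print("green scene shift px",a-b)
st();hand_in()
E
```

```text
red (array([0.53887519, 0.13254208]), np.float32(0.02392562), np.float64(0.06469484505207033), np.float64(0.04408420473142849))
yellow (array([ 0.5161188 , -0.34654043]), np.float32(-0.121657684), np.float64(0.06432238605025545), np.float64(0.04531314127067054))
green (array([0.42599838, 0.00429363]), np.float32(-0.049375966), np.float64(0.06279211015189774), np.float64(0.04101950873564836))Traceback (most recent call last):
  File "<stdin>", line 6, in <module>
  File "h.py", line 36, in subcontour
    ct=biggest(m)[:,0].astype(float)
       ~~~~~~~^^^
  File "h.py", line 25, in biggest
    return max(cs,key=cv2.contourArea)
ValueError: max() iterable argument is empty
```

```bash
python3 - <<'E'
from h import *
from workcell import *
def g(k):
    h=hsv(load("scene",k));m=cv2.inRange(h,np.array((55,100,30)),np.array((85,255,255)));m[:225]=0;m[275:]=0;m[:,:295]=0;m[:,340:]=0
    M=cv2.moments(m);return M["m10"]/max(M["m00"],1),M["m01"]/max(M["m00"],1),M["m00"]/255
print(g(0),g(12))
st();hand_in()
E
```

```text
(313.7239263803681, 252.5276073619632, 163.0) (313.30405405405406, 252.5608108108108, 148.0)
 t 34.76 p [ 0.4201 -0.121   0.2494] F [-0.1 -0.3  0.1] w 0.0701
the job is handed in; nothing more can be done
```

Both caddies are made up and the job is handed in at 34.8 s on the robot's clock. I placed the red-lidded jar and the timer in the pale wooden caddy first, then the yellow-lidded jar and the salt shaker in the blue one.

**Last checks**
- **Jars:** both went down to board level with no side force. In the last top picture their flats lie within about 1° of the caddies' axes. The red jar measures 3 mm off its pocket's middle and the yellow one about 3.5 mm. Most of that I take to be parallax in the measurement.
- **Timer and shaker:** both stand upright inside their loops. Setting the timer down gave a brief 17 N at the wrist; no other set-down passed about 3 N.
- **Left alone:** the green jar's position is unchanged to within 0.5 pixel. I never went near the pepper grinder, small shaker or orange shaker; in the last pictures they look unmoved, though I did not measure that.

**Disagreements and a failed check**
- **Timer dial:** it looked about 42 mm across in the pictures, but the gripper closed on 58 mm, which fits the stated 59 mm.
- **Salt shaker:** the gripper closed at 39 mm, not the stated 44 mm, yet it held firmly.
- **Check that failed:** my first green-jar comparison in the scene camera crashed because of a wrong colour range. I redid it before handing in.

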